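Find and press the concealed catch of the dust drawer

ROBOT

A 7-joint arm with a two-finger parallel gripper is mounted at the origin on the work surface. World frame = base frame: x ahead of the robot, y to its left, z up, the work surface at z = 0. Lengths are in mm, angles in rad, forces in N, time in s.
With the tool pointing down it reaches from about 400 to 875 mm from the base axis. Payload 4.4 kg.
Tool frame: the origin (TCP) lies midway between the tips of the shut fingers; the grasp point (between the pads) lies 19 mm behind it (ctrl.grip_point_offset is the distance from the TCP to the grasp point, in mm); z points along the fingers, y is the line along which they close (so a half turn about z gives the same grasp; the last joint's range is limited). The gripper opens to 85 mm and grips with 20 to 120 N. Pads are 22 mm wide; open, the fingers measure 114 mm over their backs; the gripper's body (76 mm by 85 mm) begins 54 mm behind the grasp point. The pads swing forward as they close: fully open they stand 13 mm farther back than shut.
Start: joints at [1.068, 0.628, 0.038, 1.517, -0.027, 0.996, -0.02], TCP at [275.006, -588.973, 231.313] pointing down, gripper open.
Joint ranges: [-3.06, 3.06], [-0.37, 2.12], [-1.25, 1.32], [0.18, 2.47], [-1.1, 4.24], [0.23, 1.98], [-2.94, 2.94]. Speed limits (rad/s): [2.57, 2.57, 3.14, 3.14, 3.14, 3.14, 3.14].

INTERFACE

Orientations are given as [roll, pitch, yaw] about the fixed x, y, z axes, in that order (R = Rz(yaw) Ry(pitch) Rx(roll)).
In Python, from cell import ctrl, telemetry, get_image, calibration gives the robot as it stands (ctrl), with the cameras as plain functions and the readings (telemetry).
- The arm moves only by the tool move_tool, called after "Call:" in YAML: its name, and indented under it one key for each argument. Schema: {"type":"object","properties":{"offsets":{"type":"array","items":{"type":"object","properties":{"x":{"type":"number"},"y":{"type":"number"},"z":{"type":"number"},"rx":{"type":"number"},"ry":{"type":"number"},"rz":{"type":"number"},"aperture":{"type":"number"}},"additionalProperties":false,"required":["aperture"]},"minItems":1,"maxItems":12},"only":{"type":"string"},"quiet":{"type":"boolean"},"lines":{"type":"string"}},"required":["offsets"],"additionalProperties":false}. offsets is a list of rows, 1 to 12 of them, each an object with the fields x, y, z (the shift in shares of the most that a row can go, 1 being 50 mm), rx, ry, rz (a rotation vector in a scale on which 1.0 is 180 degrees), aperture (the finger opening in mm); a field left out counts as zero (the opening has to be given); each row shifts and turns the commanded pose from where the row before left it, along the tool's axes as they then stand; what a row does not reach is not made up. A row lasts 1/10 s, in which the tool goes at most 50 mm and 0.15 rad, less where a joint would pass 70% of its speed; a pose out of reach is approached as far as the arm can. The fingers move at their own pace and stop on an object; the grip force is fixed at half the most. Time passes only in rows, so rows that do not move let the fingers close. The tool returns the time, the measured TCP pose, the force, the opening and the grip force at its end. only (a regular expression) keeps the lines of the reply that match it, lines (a string "A,B") keeps lines A to B, and quiet returns only ok. Shift and turn numbers lie between -1 and 1, and a call with a number outside is refused. Input that does not fit is refused with a message, and nothing moves.
- telemetry.read_state(): the state, without advancing time (a new reading comes with each control period).
- get_image(name): name is "scene" or "top" or "wrist"; returns the picture (480x640x3 uint8, blue, green, red); there is no depth.
- calibration(name): a dict with "fx", "fy", "cx", "cy" (pixels), "k1" (the pictures are not rectified: a ray, as slopes to the right and down, at radius r is drawn at 1 + k1 r^2 times it, then the intrinsics apply), "rvec" (rotation vector, rad) and "tvec" (3), from world to camera coordinates, as OpenCV has them; the wrist camera has in their place "hand_eye" (4x4, takes a point from camera to tool coordinates, whose origin is the TCP and whose axes are the flange's). Camera axes: x right, y down, z forward; pixel columns grow to the right and rows downward; lengths in mm; the calibration is good to about 2 mm. A picture is of the moment at which its call begins: read the wrist's pose just before it. calibration takes no time and is no camera call.
- ctrl.finish_job(): hands the job in; it is judged then, once.
The state is a dict: "clock": time; "qpos": joint angles; "qd": joint speeds; "tau": joint torques, N m; "eef_pos": TCP position; "tool_rot": TCP orientation; "force": force on the tool from outside, world axes, zero at the start; "torque": the same for the moment, N m; "width": finger opening in mm; "gripper_force": force on a finger pad.
Only numpy, scipy, OpenCV 4.12 (cv2) and the standard library are available. Lean on these libraries where they do the work, as an engineer would, in place of code of your own. Each camera call takes 0.05 s, during which the arm holds its last target. There are 200 camera calls.

TASK

The dust drawer of the polishing bench is locked shut by a concealed catch. Feel across the four square pads sunk in the cabinet's flat top for the one that gives, without leaning hard on the panel, and press it in with the fingertips until the drawer springs open; then let go of it, leaving the drawer standing open. Grasp or lift nothing, and leave the other things lying where they are.

Things in the scene. Friction and masses are not known exactly. Their poses are not given: they have to be found in the camera images.
- cabinet: Low fixed metal cabinet, 240 mm deep (x), 340 wide (y), 110 high; drawer front towards its -x. Origin: centre of its underside. Its flat aluminium top has four 50 mm square wells in a row along y (x = -45 mm; y = -108, -36, 36, 108), each with a grey 46 mm square pad lying 2 mm below the panel. All look alike: three are solid blanks, one (any) is the catch. Never press with over 40 N.
- well0 (a point): centre of well 0 at the level of the panel's top face (the pad's face is 2 mm lower), 108 mm to the cabinet's -y side of its middle; axes as the cabinet's
- well1 (a point): centre of well 1 at the level of the panel's top face (the pad's face is 2 mm lower), 36 mm to the cabinet's -y side of its middle; axes as the cabinet's
- well2 (a point): centre of well 2 at the level of the panel's top face (the pad's face is 2 mm lower), 36 mm to the cabinet's +y side of its middle; axes as the cabinet's
- well3 (a point): centre of well 3 at the level of the panel's top face (the pad's face is 2 mm lower), 108 mm to the cabinet's +y side of its middle; axes as the cabinet's
- catch (a joint): travel of the concealed catch's pad (which of the four is not told): 0 at rest, up to 0.007 m straight down at its stop. Spring: it starts to give at about 2 N and takes about 5.5 N at the stop. It frees the drawer when about 5 mm down and springs back up when let go.
- drawer (a joint): travel of the dust drawer (white front 308 mm wide and 78 mm high, without a handle, in the cabinet's front): 0 shut and locked, 0.035 m fully sprung open towards the cabinet's -x. When the catch frees it, a spring drives it out with 2 to 3 N in under half a second; it then stays open.
- buff: loose bystander: cork-coloured polishing disc, 68 mm across, 18 mm high, lying on the rear of the cabinet's top; origin centre of its underside
- compound: loose bystander: brick-red bar of polishing compound 32 by 75 by 22 mm, on the rear of the cabinet's top; origin centre of its underside
- model: loose bystander: white plaster dental model 50 by 62 mm, 28 mm high, on the bench beside the cabinet; origin centre of its underside
- pot: loose bystander: blue jar with a white cap, 52 mm across, 55 mm high, on the bench beside the cabinet; origin centre of its underside
- bowl: loose bystander: green bowl 100 mm across, 45 mm high, on the bench beside the cabinet; origin centre of its underside
- brush: loose bystander: hand brush lying on the bench beside the cabinet; origin on its underside
- beaker: loose bystander: white cup 60 mm across, 70 mm high, on the bench behind the cabinet; origin centre of its underside

How it is judged:
By the outcome, as a careful person would: the job done as asked, in the order asked, and still so for the second after the job is handed in, with the robot touching nothing.
It also fails if it takes over 48 s, if anything falls off the work surface, if the arm or the gripper's body presses on something with over 40 N, if the wrist force passes 120 N, or if a joint passes its speed limit or range.

## Working session

There is one attempt and no reset: what is moved stays moved. The work goes in short steps, Python scripts to look and compute and a tool call to move; the robot and the scene stay as the last step left them, time stands still between calls to the robot, and variables do not carry over. Pictures are saved under pics/ and viewed, at most 10 in all, crops included, and the job is handed in when it is done.

```bash
ls; mkdir -p pics; python3 - <<'E'
from cell import ctrl, telemetry, get_image, calibration
import cv2
for n in("scene","top"):
    cv2.imwrite(f"pics/{n}0.png",get_image(n)); print(calibration(n))
print(telemetry.read_state())
E
```

```text
cell.py
pics
{'fx': 560.090647331093, 'fy': 560.090647331093, 'cx': 321.5885318992414, 'cy': 244.46588989877893, 'k1': -0.057552420865738016, 'rvec': array([ 0.96618599,  2.39400197, -1.11240978]), 'tvec': array([ 390.56252481, -221.08581674, 1507.80635259])}
{'fx': 616.0111684945316, 'fy': 616.0111684945316, 'cx': 319.3687843803564, 'cy': 247.42647176221408, 'k1': -0.10353014063414726, 'rvec': array([ 2.10472165, -2.15058887,  0.20295642]), 'tvec': array([  39.15525505,  601.93974094, 1171.69646562])}
{'clock': 0.1, 'qpos': array([ 1.06821956,  0.6292396 ,  0.03848095,  1.51825592, -0.02701478,
        0.99630311, -0.01999005]), 'qd': array([ 0.00180011, -0.0029693 ,  0.00097235, -0.00356908,  0.00050125,
        0.00053906, -0.00021842]), 'tau': array([ 4.35157417e-03, -5.64533758e+01,  1.23143032e+00, -1.93974245e+01,
        1.14532054e-02,  5.38291672e-03,  4.18191621e-05]), 'eef_pos': array([ 274.74253382, -588.47097603,  230.49466272]), 'tool_rot': array([-3.13990578e+00,  2.48520547e-05,  4.36749686e-01]), 'force': array([-0.17348156,  0.76990809, -0.16315823]), 'torque': array([0.03397254, 0.02760656, 0.00389106]), 'gripper_force': 0.0, 'width': 85.45203862789545}
```

View pics/top0.png

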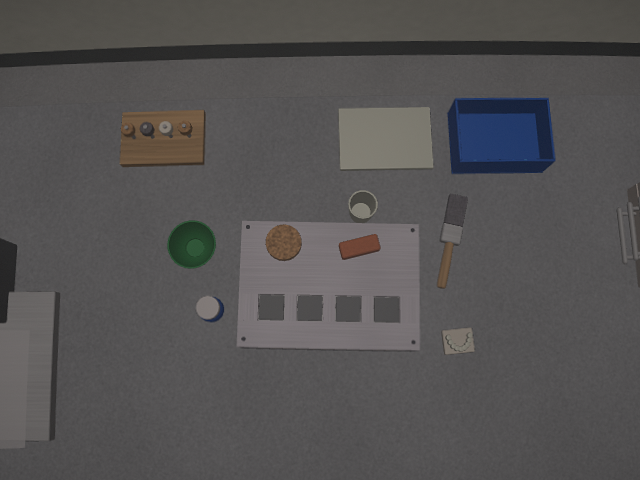

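View pics/scene0.png

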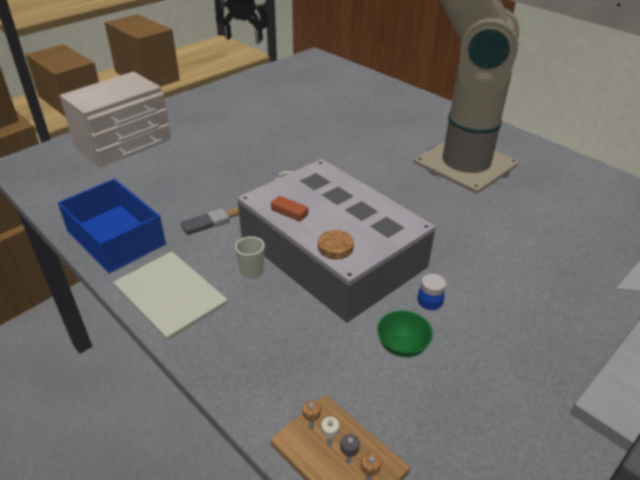

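The top view shows the cabinet with corners near (242,221), (419,224), (420,350) and (237,347). The pads are near (271,307), (310,308), (348,308) and (387,309), and the buff and compound lie on the far rear half. The scene view agrees. I'll convert these to world coordinates at z = 108–110.

```bash
cat > h.py <<'E'
import numpy as np,cv2
from cell import ctrl, telemetry, get_image, calibration
def ray(name,uv,z):
    c=calibration(name);R=cv2.Rodrigues(c['rvec'])[0]
    d=(np.array(uv,float)-[c['cx'],c['cy']])/c['fx'];rd=np.linalg.norm(d);r=rd
    for _ in range(20): r=rd/(1+c['k1']*r*r)
    d=d*r/rd; v=R.T@[*d,1]; o=-R.T@c['tvec']
    return o+v*(z-o[2])/v[2]
E
python3 - <<'E'
from h import *
im=cv2.imread('pics/top0.png')
c=cv2.resize(im[280:360,230:430],None,fx=4,fy=4,interpolation=cv2.INTER_CUBIC)
cv2.imwrite('pics/crop.png',cv2.convertScaleAbs(c,alpha=1.3))
for p in [(242,221),(419,224),(420,350),(237,347)]: print(p,ray('top',p,110).round(1))
for p in [(271,307),(310,308),(348,308.5),(387,309)]: print(p,ray('top',p,108).round(1))
for p in [(315,182),(337,196),(361,211),(387,227)]: print('scene',p,ray('scene',p,108).round(1))
E
```

```text
(242, 221) [647.2 174.  110. ]
(419, 224) [ 634.2 -165.9  110. ]
(420, 350) [ 394.9 -155.9  110. ]
(237, 347) [408.  183.4 110. ]
(271, 307) [481.3 119.7 108. ]
(310, 308) [477.9  46.7 108. ]
(348, 308.5) [475.4 -24.5 108. ]
(387, 309) [472.7 -97.6 108. ]
scene (315, 182) [476.2 -93.7 108. ]
scene (337, 196) [479.2 -22.8 108. ]
scene (361, 211) [481.5  48.7 108. ]
scene (387, 227) [483.2 120.5 108. ]
```

View pics/crop.png

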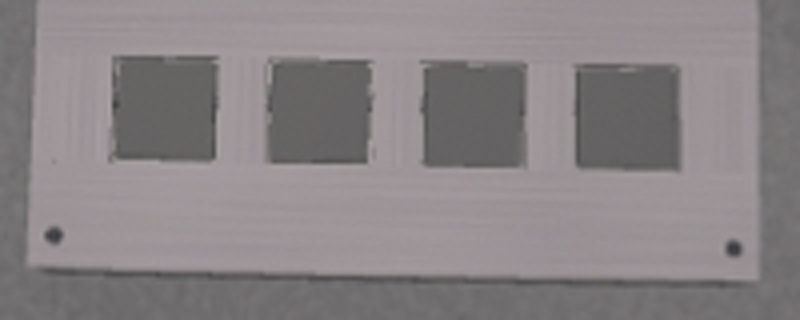

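Careful with the scale: shifts go in shares of 50 mm and turns go in shares of 180 degrees. That gives: -35 mm is -0.7, 12 mm is 0.24, 0.12 rad is 0.0382.

Call:
move_tool:
  offsets:
    - {"rz":0.0382,"aperture":0}
    - {"rz":0.0382,"aperture":0}
    - {"rz":0.0382,"aperture":0}
    - {"rz":0.0372,"aperture":0}
    - {"x":0.24,"y":-0.7,"aperture":0}
    - {"x":0.24,"y":-0.7,"aperture":0}
    - {"x":0.24,"y":-0.7,"aperture":0}
    - {"x":0.24,"y":-0.7,"aperture":0}
    - {"x":0.24,"y":-0.7,"aperture":0}
    - {"x":0.24,"y":-0.7,"aperture":0}
    - {"x":0.24,"y":-0.7,"aperture":0}
    - {"aperture":0}

```text
clock: 1.3
eef_pos: [371.1, -341.6, 230.9]
tool_rot: [-3.137, 0.0, -0.032]
force: [-0.0, -0.3, -0.6]
width: -0.2
gripper_force: 0.0
```

To row units: -31 mm is -0.62, 30 mm is 0.6.

Call:
move_tool:
  offsets:
    - {"x":0.24,"y":-0.62,"aperture":0}
    - {"x":0.24,"y":-0.62,"aperture":0}
    - {"x":0.24,"y":-0.62,"aperture":0}
    - {"x":0.24,"y":-0.62,"aperture":0}
    - {"x":0.24,"y":-0.62,"aperture":0}
    - {"x":0.24,"y":-0.62,"aperture":0}
    - {"x":0.24,"y":-0.62,"aperture":0}
    - {"x":0.24,"y":-0.62,"aperture":0}
    - {"z":0.6,"aperture":0}
    - {"z":0.6,"aperture":0}
    - {"aperture":0}

```text
clock: 2.4
eef_pos: [472.0, -103.2, 168.4]
tool_rot: [-3.141, 0.007, -0.04]
force: [-0.6, 0.1, 0.0]
width: -0.4
gripper_force: 0.0
```

```bash
python3 - <<'E'
from h import *
cv2.imwrite('pics/top1.png',cv2.resize(get_image('top')[180:380,200:460],None,fx=3,fy=3))
print(telemetry.read_state())
E
```

```text
{'clock': 2.45, 'qpos': array([ 0.07134822,  0.49091355,  0.12273856,  2.03235528, -0.09769979,
        0.62796291, -1.35236915]), 'qd': array([ 0.00324876, -0.04376458,  0.00864895, -0.0385609 ,  0.00234617,
        0.01259922, -0.00299616]), 'tau': array([-3.33080292e-01, -4.11239898e+01,  1.46476965e+00, -1.27300295e+01,
       -3.24385625e-02, -1.08521702e-01,  2.55402771e-02]), 'eef_pos': array([ 473.32471776, -103.8011218 ,  170.14467931]), 'tool_rot': array([-3.14141344,  0.00424439, -0.04067642]), 'force': array([-0.16112371, -0.37891453,  1.33056934]), 'torque': array([ 0.012219  ,  0.00647   , -0.04091561]), 'gripper_force': 0.0, 'width': 0.1682053089551191}
```

View pics/top1.png

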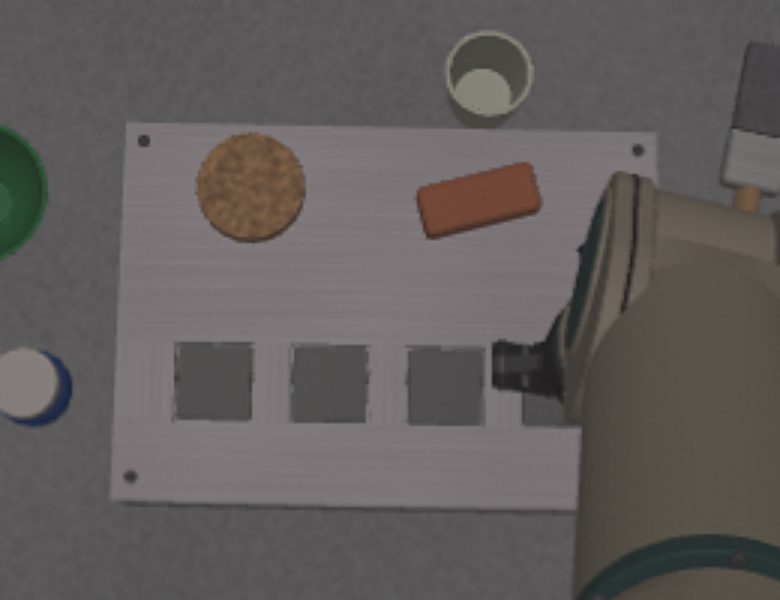

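The fingers are at well 0, about 7 mm too far toward -y, and the objects are undisturbed. I'll correct that and descend to just above the pad.

To row units: 20 mm is 0.4, 10 mm is 0.2.

Call:
move_tool:
  offsets:
    - {"y":-0.16,"z":0.4,"aperture":0}
    - {"z":0.4,"aperture":0}
    - {"z":0.2,"aperture":0}
    - {"z":0.08,"aperture":0}
    - {"aperture":0}
    - {"aperture":0}

```text
clock: 3.05
eef_pos: [475.7, -96.0, 118.2]
tool_rot: [3.141, -0.002, -0.041]
force: [0.3, 0.4, -0.1]
width: 0.1
gripper_force: 0.0
```

Call:
move_tool:
  offsets:
    - {"z":0.02,"aperture":0}
    - {"z":0.02,"aperture":0}
    - {"aperture":0}
    - {"aperture":0}

```text
clock: 3.45
eef_pos: [475.1, -95.6, 115.4]
tool_rot: [-3.142, -0.0, -0.04]
force: [-0.0, -0.5, -0.1]
width: -0.1
gripper_force: 0.0
```

To row units: 1 mm is 0.02.

Call:
move_tool:
  offsets:
    - {"z":0.02,"aperture":0}
    - {"z":0.02,"aperture":0}
    - {"aperture":0}

```text
clock: 3.75
eef_pos: [474.9, -95.6, 113.1]
tool_rot: [-3.142, 0.0, -0.04]
force: [-0.2, 0.4, 0.2]
width: -0.1
gripper_force: 0.0
```

Call:
move_tool:
  offsets:
    - {"z":0.02,"aperture":0}
    - {"aperture":0}
    - {"aperture":0}

```text
clock: 4.05
eef_pos: [475.0, -95.6, 112.3]
tool_rot: [-3.142, -0.0, -0.04]
force: [0.6, -0.2, -0.0]
width: 0.0
gripper_force: 0.0
```

To row units: 1 mm is 0.02.

Call:
move_tool:
  offsets:
    - {"z":0.02,"aperture":0}
    - {"z":0.02,"aperture":0}
    - {"aperture":0}
    - {"aperture":0}

```text
clock: 4.45
eef_pos: [475.0, -95.6, 110.3]
tool_rot: [-3.142, 0.0, -0.04]
force: [-0.4, 0.1, -0.8]
width: -0.0
gripper_force: 0.0
```

Call:
move_tool:
  offsets:
    - {"z":0.02,"aperture":0}
    - {"aperture":0}
    - {"aperture":0}

```text
clock: 4.75
eef_pos: [475.0, -95.6, 109.3]
tool_rot: [3.142, 0.0, -0.04]
force: [0.4, -0.3, 0.5]
width: -0.2
gripper_force: 0.0
```

Call:
move_tool:
  offsets:
    - {"z":0.02,"aperture":0}
    - {"aperture":0}
    - {"aperture":0}

```text
clock: 5.05
eef_pos: [475.0, -95.6, 108.3]
tool_rot: [-3.142, 0.0, -0.04]
force: [-1.2, -0.1, -0.4]
width: 0.2
gripper_force: 0.0
```

To row units: 0.5 mm is 0.01.

Call:
move_tool:
  offsets:
    - {"z":0.01,"aperture":0}
    - {"aperture":0}
    - {"aperture":0}

```text
clock: 5.35
eef_pos: [475.1, -95.6, 107.9]
tool_rot: [3.142, -0.0, -0.04]
force: [-0.6, 0.7, 2.9]
width: -0.4
gripper_force: 1.1
```

Call:
move_tool:
  offsets:
    - {"z":0.01,"aperture":0}
    - {"aperture":0}
    - {"aperture":0}

```text
clock: 5.65
eef_pos: [475.1, -95.6, 107.4]
tool_rot: [-3.142, -0.0, -0.04]
force: [-1.1, -0.3, 4.3]
width: -0.2
gripper_force: 2.0
```

To row units: 0.5 mm is 0.01.

Call:
move_tool:
  offsets:
    - {"z":0.01,"aperture":0}
    - {"aperture":0}
    - {"aperture":0}

```text
clock: 5.95
eef_pos: [475.1, -95.6, 106.8]
tool_rot: [3.142, -0.0, -0.04]
force: [-0.1, 1.1, 4.0]
width: -0.0
gripper_force: 1.9
```

Call:
move_tool:
  offsets:
    - {"z":0.01,"aperture":0}
    - {"aperture":0}
    - {"aperture":0}

```text
clock: 6.25
eef_pos: [475.1, -95.6, 106.3]
tool_rot: [3.142, -0.0, -0.04]
force: [-0.1, 1.2, 3.3]
width: -0.1
gripper_force: 1.8
```

Well 0 gives: it moved about 2 mm at a steady 3–4 N. I'll press on to about 6 mm, in small steps.

Call:
move_tool:
  offsets:
    - {"z":0.02,"aperture":0}
    - {"z":0.02,"aperture":0}
    - {"aperture":0}
    - {"aperture":0}

```text
clock: 6.65
eef_pos: [475.1, -95.6, 104.2]
tool_rot: [3.142, -0.0, -0.04]
force: [-0.4, -0.4, 3.5]
width: 0.1
gripper_force: 1.6
```

Call:
move_tool:
  offsets:
    - {"z":0.02,"aperture":0}
    - {"z":0.01,"aperture":0}
    - {"aperture":0}
    - {"aperture":0}

```text
clock: 7.05
eef_pos: [475.1, -95.6, 102.8]
tool_rot: [3.142, -0.0, -0.04]
force: [-0.4, -0.0, 4.7]
width: -0.0
gripper_force: 1.9
```

Call:
move_tool:
  offsets:
    - {"z":0.01,"aperture":0}
    - {"aperture":0}
    - {"aperture":0}
    - {"aperture":0}
    - {"aperture":0}

```text
clock: 7.55
eef_pos: [475.1, -95.7, 102.4]
tool_rot: [3.142, -0.0, -0.04]
force: [-0.9, 0.8, 3.8]
width: -0.1
gripper_force: 2.0
```

```bash
python3 - <<'E'
from h import *
cv2.imwrite('pics/top2.png',cv2.resize(get_image('top')[180:380,200:460],None,fx=3,fy=3))
E
```

```text
(no output)
```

View pics/top2.png

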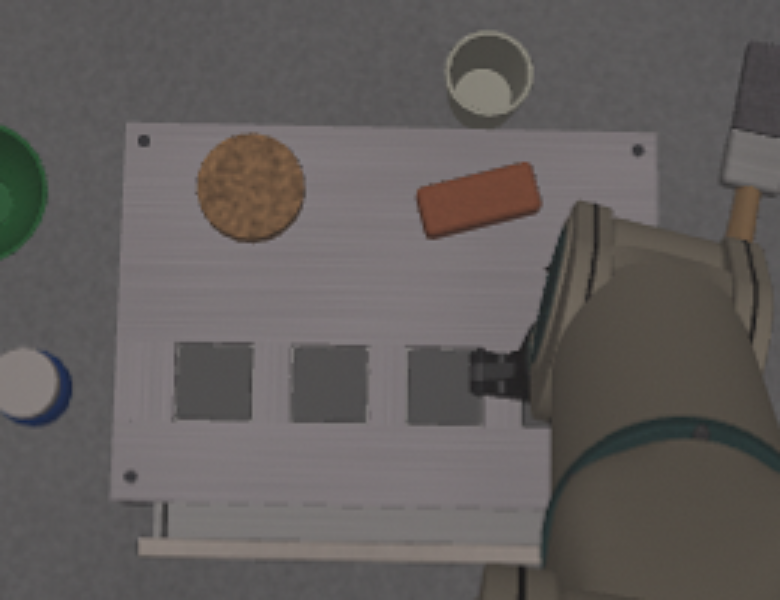

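The drawer has sprung open: its white front is now at crop row 550, ahead of the cabinet edge at row 500. I'll retract straight up.

To row units: -25 mm is -0.5, -15 mm is -0.3.

Call:
move_tool:
  offsets:
    - {"z":-0.06,"aperture":0}
    - {"z":-0.1,"aperture":0}
    - {"z":-0.2,"aperture":0}
    - {"z":-0.5,"aperture":0}
    - {"z":-0.5,"aperture":0}
    - {"z":-0.3,"aperture":0}
    - {"aperture":0}
    - {"aperture":0}
    - {"aperture":0}

```text
clock: 8.5
eef_pos: [474.3, -95.4, 184.6]
tool_rot: [-3.141, 0.002, -0.04]
force: [0.4, -0.5, -1.3]
width: -0.3
gripper_force: 0.0
```

```bash
python3 - <<'E'
from h import *
cv2.imwrite('pics/top3.png',cv2.resize(get_image('top')[180:380,200:460],None,fx=3,fy=3))
E
```

```text
(no output)
```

View pics/top3.png

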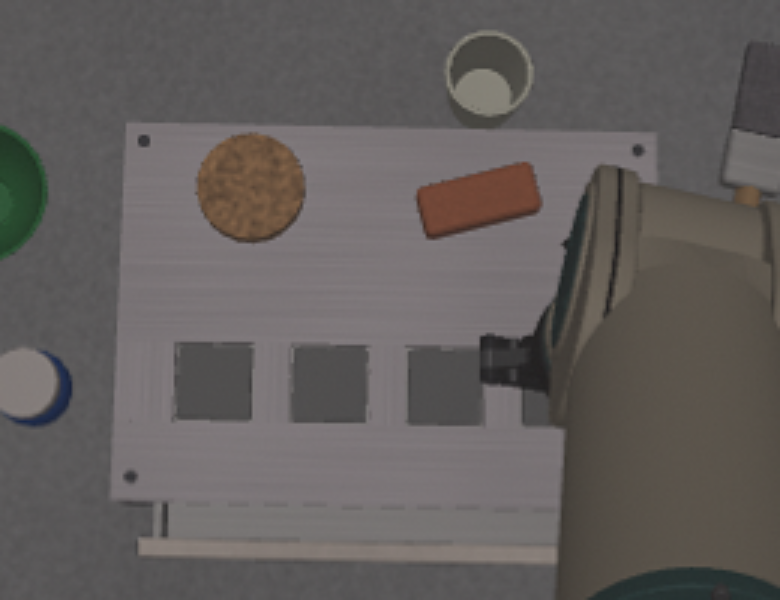

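The drawer is still open, the tool is clear of the pad, and nothing else has moved.

```bash
python3 -c "
from cell import ctrl, telemetry, get_image, calibration
print(ctrl.finish_job())"
```

```text
the job is handed in; nothing more can be done
None
```

Well 0 turned out to be the catch; pressing it about 6 mm at under 5 N sprang the drawer open, and I let go and handed the job in at about 8.5 s with the drawer open and nothing else in the top camera's view moved.

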